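Put the scale's test weights back in their case

TASK

The receiving scale has just been checked with its test weights. Open the wooden weight case, put every weight that is out on the scale back into the pocket that fits it, each lying flat and square and fully home, and then gently lower the lid until the case is shut. Leave the other things on the bench where they are.

Things in the scene. Friction and masses are not known exactly. Their poses are not given: they have to be found in the camera images.
- w500: 500 g test weight: plain stainless steel block, 40 x 80 x 20 mm (its x, y, z). Origin at the centre of the block; y is its long axis, z its thickness. Symmetric: either way round and either face up is the same. Starts lying flat on the scale's platter with any of the weights in any place; may be absent (None from the start).
- w200a: 200 g test weight: plain stainless steel block, 32 x 48 x 16.5 mm (its x, y, z). Origin at the centre of the block; y is its long axis, z its thickness. Symmetric: either way round and either face up is the same. The two 200 g weights are alike. Starts lying flat on the scale's platter with any of the weights in any place; may be absent (None from the start).
- w200b: 200 g test weight: plain stainless steel block, 32 x 48 x 16.5 mm (its x, y, z). Origin at the centre of the block; y is its long axis, z its thickness. Symmetric: either way round and either face up is the same. The two 200 g weights are alike. Starts lying flat on the scale's platter with any of the weights in any place; may be absent (None from the start).
- w100: 100 g test weight: plain stainless steel block, 22 x 38 x 15.5 mm (its x, y, z). Origin at the centre of the block; y is its long axis, z its thickness. Symmetric: either way round and either face up is the same. Starts lying flat on the scale's platter with any of the weights in any place; may be absent (None from the start).
- w50: 50 g test weight: plain stainless steel block, 16 x 28 x 14 mm (its x, y, z). Origin at the centre of the block; y is its long axis, z its thickness. Symmetric: either way round and either face up is the same. Starts lying flat on the scale's platter with any of the weights in any place; may be absent (None from the start).
- scale: low bench scale, fixed. Origin on the table under the middle of the platter; z up, the control panel (up to 34 mm high, reaching to x = -198 mm) is on its -x side. Flat black rubber platter 290 (x) x 245 (y) mm, its top 55 mm above the table; rigid, does not sink.
- case: wooden weight case, fixed: a solid block 140 (x) x 190 (y) x 35 mm high with five rectangular felt-lined pockets in its flat top, and a hinged lid. Origin under the middle of the block at table level; z up, hinge along its +x top edge, the lid opens upwards and back over the +x side.
- pocket_500 (a point): centre of the floor of the 500 g pocket, 43 (x) x 83 (y) mm with a small chamfer at the mouth, 7 mm deep (its floor is 28 mm, the case's top 35 mm above the table); axes as the case's. A seated weight has its long side along the case's y and stands 13 mm proud of the case's top.
- pocket_200a (a point): centre of the floor of the 200 g pocket, 35 (x) x 51 (y) mm with a small chamfer at the mouth, 7 mm deep (its floor is 28 mm, the case's top 35 mm above the table); axes as the case's. A seated weight has its long side along the case's y and stands 9.5 mm proud of the case's top. Either 200 g weight may go in either 200 g pocket.
- pocket_200b (a point): centre of the floor of the 200 g pocket, 35 (x) x 51 (y) mm with a small chamfer at the mouth, 7 mm deep (its floor is 28 mm, the case's top 35 mm above the table); axes as the case's. A seated weight has its long side along the case's y and stands 9.5 mm proud of the case's top. Either 200 g weight may go in either 200 g pocket.
- pocket_100 (a point): centre of the floor of the 100 g pocket, 25 (x) x 41 (y) mm with a small chamfer at the mouth, 7 mm deep (its floor is 28 mm, the case's top 35 mm above the table); axes as the case's. A seated weight has its long side along the case's y and stands 8.5 mm proud of the case's top.
- pocket_50 (a point): centre of the floor of the 50 g pocket, 19 (x) x 31 (y) mm with a small chamfer at the mouth, 7 mm deep (its floor is 28 mm, the case's top 35 mm above the table); axes as the case's. A seated weight has its long side along the case's y and stands 7 mm proud of the case's top.
- lid (a joint): case lid angle (rad): 0 shut, grows as it opens, upright at 1.57, stop at 2.35; starts at 0 to 0.3. Opened to 1.9 or more it leans back, clear of the pockets. Stiff friction hinge: stays at any angle, takes 2 to 4 N at the free edge to move; can be lifted by its knob, pushed on from its inner side, and pushed shut from behind and above with closed fingers.
- lid_hinge (a point): middle of the hinge axis, on the case's +x top edge, 35 mm above the table; the axis runs along the case's y.
- lid_knob (a point): centre of the 16 mm ball of the small knob on the lid's outer face, 18 mm off that face, 115 mm from the hinge measured along the lid, midway along the case's y. Its stem is 8 mm thick. It does not turn: lifting with an upright tool, take a fresh hold every 0.4 rad or so, or the knob works out of the fingers.
- lid_edge (a point): middle of the outer corner of the lid's free edge: 140 mm from the hinge along the lid, on its outer face. The lid is a hollow shell 140 x 190 mm, 22 mm deep outside, 5 mm walls, open towards the case; its rim plane passes through the hinge axis.
- tape: roll of packing tape lying flat, 94 mm across, 48 mm high; not part of the job, leave it where it is. Origin at its underside.
- mug: white mug, 95 mm high, 82 mm across; not part of the job, leave it where it is. Origin at its underside.
- jar: closed jar, 72 mm across, 110 mm high; not part of the job, leave it where it is. Origin at its underside.
- can: can, 68 mm across, 105 mm high; not part of the job, leave it where it is. Origin at its underside.
- knife: carton knife lying on the table, 137 mm long, 16 mm high; not part of the job, leave it where it is. Origin at its underside.
- stapler: stapler, 150 mm long, 46 mm high; not part of the job, leave it where it is. Origin at its underside.
Mind the look-alikes: they are no part of the job. Leave any yellow look-alike of the w200b alone.

How it is judged:
By the outcome, as a careful person would: the job done as asked, in the order asked, and still so for the second after the job is handed in, with the robot touching nothing.
Of w500, w200a, w200b, w100, w50 only 3 to 5 are there at a start; the rules pass over those that are not, and their reading is None.
At some moment in a run one of w500, w200a, w200b, w100, w50 may be knocked a few centimetres aside while the robot is not near it.
Once in a run the grip may slacken for a moment while it holds something.
It also fails if it takes over 210 s, if anything falls off the work surface, if the arm or the gripper's body presses on something with over 40 N, if the wrist force passes 120 N, or if a joint passes its speed limit or range.

ROBOT

A 7-joint arm with a two-finger parallel gripper is mounted at the origin on the work surface. World frame = base frame: x ahead of the robot, y to its left, z up, the work surface at z = 0. Lengths are in m, angles in rad, forces in N, time in s.
With the tool pointing down it reaches from about 0.425 to 0.95 m from the base axis. Payload 4.7 kg.
Tool frame: the origin (TCP) lies on the centre line of the jaws, within the pads' length; the fingertips stand robot.nose_length ahead of it and the grasp point (between the pads) lies 8 mm behind it (robot.nose_length is the distance from the TCP to the fingertips, in m); z points along the fingers, x is the direction in which the jaws open and shut, and the axes are right-handed (so a half turn about z gives the same grasp; the last joint's range is limited). The gripper opens to 85 mm and grips with 20 to 120 N. Pads are 22 mm wide; open, the fingers measure 114 mm over their backs; the gripper's body (76 mm by 85 mm) begins 54 mm behind the grasp point. The pads swing forward as they close: fully open they stand 13 mm farther back than shut.
Start: joints at [1.139, 0.469, -0.049, 1.532, 0.024, 1.141, -0.082], TCP at [0.265, -0.621, 0.215] pointing down, gripper open.
Joint ranges: [-2.59, 2.59], [-0.33, 1.99], [-1.39, 1.29], [0.1, 2.45], [-1.04, 4.18], [0.21, 1.99], [-2.66, 2.66]. Speed limits (rad/s): [2.57, 2.57, 3.14, 3.14, 3.14, 3.14, 3.14].

INTERFACE

Orientations are given as [roll, pitch, yaw] about the fixed x, y, z axes, in that order (R = Rz(yaw) Ry(pitch) Rx(roll)).
In Python, from plant import robot gives the robot as it stands. Calls block until the motion is done:
- robot.goto(position, orientation): joint-space move of the TCP to a pose.
- robot.move_straight(position, vel=0.15, attitude=None, contact_N=None): straight line of the TCP; attitude=None keeps the orientation; vel is the mean speed in m/s. With contact_N (N) it stops when the force on the tool has changed by that much, and returns True; else False.
- robot.move_joints(angles): joint-space move.
- robot.grip(opening, strength=None): opening from 0.0 (shut) to 1.0 (fully open); strength is the grip in N (None keeps the last); returns when the fingers have stopped.
- robot.sleep(seconds).
- robot.inverse_kinematics(position, orientation): joint angles nearest the present ones, or None.
- robot.sense(): the state.
- robot.grab_frame(name): name is "side" or "top"; returns a dict with "image" (400x640x3 uint8, red, green, blue), "range_z" (400x640 float32, m along the optical axis (not along the pixel's ray), 0 where there is no reading), "fx", "fy", "cx", "cy" (pixels), "dist_coeffs" ([k1, k2, p1, p2, k3] as OpenCV has them; the pictures are not rectified), "R" (3x3) and "t" (3): a world point X has camera coordinates R X + t. Camera axes: x right, y down, z forward; pixel columns grow to the right and rows downward; lengths in m; the calibration is good to about 2 mm. A picture is of the moment at which its call begins.
A pose or a line that the arm cannot do raises robot.IKError and nothing moves.
- robot.close_job(): hands the job in, once; it reports no verdict.
The state is a dict: "t": time; "joint_pos": joint angles; "joint_velocities": joint speeds; "effort": joint torques, N m; "tcp_pos": TCP position; "tcp_rot": TCP orientation; "wrist_force": force on the tool from outside, world axes, zero at the start; "torque": the same for the moment, N m; "opening": opening from 0.0 (shut) to 1.0 (fully open).
Only numpy, scipy, OpenCV 4.12 (cv2) and the standard library are available. Lean on these libraries where they do the work, as an engineer would, in place of code of your own. Each camera call takes 0.05 s, during which the arm holds its last target.

## Working session

There is one attempt and no reset: what is moved stays moved. The work goes in short steps, each a Python script; the robot and the scene stay as the last script left them, time stands still between calls to the robot, and variables do not carry over. Pictures are saved under pics/ and viewed, and the job is handed in when it is done.

```bash
ls; mkdir -p pics
python3 - <<'E'
from plant import robot
import cv2,numpy as np
print(robot.nose_length); s=robot.sense(); print(s['t'],s['tcp_pos'],s['tcp_rot'],s['opening'])
for n in ("side","top"):
    f=robot.grab_frame(n); cv2.imwrite(f"pics/{n}0.png",f["image"][:,:,::-1]); np.savez(f"{n}0.npz",**f)
    print(n,f["fx"],f["R"],f["t"],f["dist_coeffs"])
E
```

```text
pics
0.011
0.0 [ 0.26439483 -0.62039862  0.21396737] [ 3.14154904e+00  1.95289331e-03 -1.16793101e+00] 0.9974633224713891
side 512.4576510854043 [[ 0.91570563 -0.40166629  0.0121403 ]
 [-0.24751053 -0.58755172 -0.77040347]
 [ 0.31657816  0.70245795 -0.63744106]] [-0.57054611  0.20937008  1.31852651] [-0.07069297  0.          0.          0.          0.        ]
top 439.6498680962752 [[-0.01969919 -0.99977242 -0.00818838]
 [-0.98132139  0.02090191 -0.19123663]
 [ 0.19136426  0.00426823 -0.98150981]] [0.01734856 0.59698017 1.1948906 ] [-0.09636124  0.          0.          0.          0.        ]
```

View pics/side0.png

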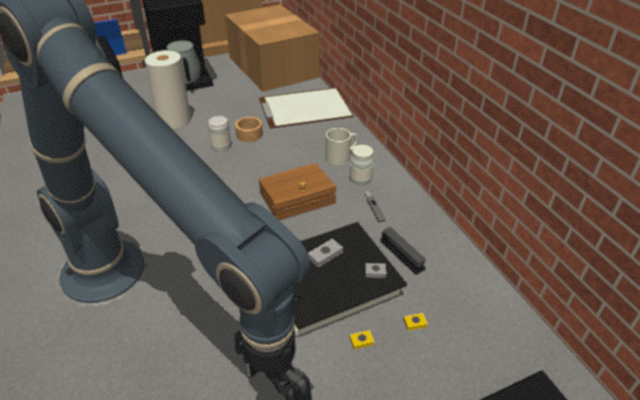

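View pics/top0.png

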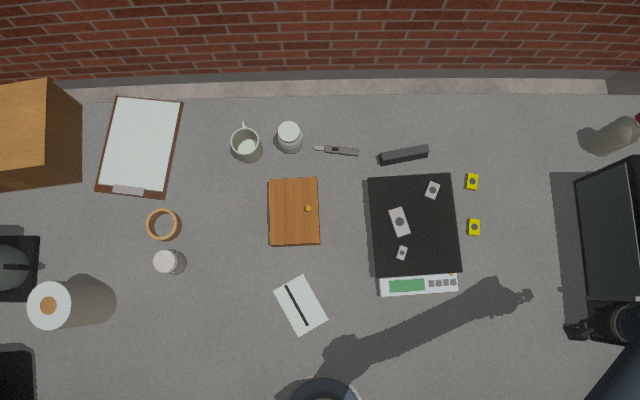

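```bash
cat > h.py <<'E'
import numpy as np,cv2
from plant import robot
def K(f): return np.array([[f["fx"],0,f["cx"]],[0,f["fy"],f["cy"]],[0,0,1]],float)
def rays(f,px):
    px=np.asarray(px,float).reshape(-1,1,2)
    n=cv2.undistortPoints(px,K(f),np.array(f["dist_coeffs"],float)).reshape(-1,2)
    return np.c_[n,np.ones(len(n))]
def on_plane(f,px,z):
    R=np.array(f["R"]);t=np.array(f["t"]); r=rays(f,px)@R; c=-R.T@t
    s=(z-c[2])/r[:,2]; return c+s[:,None]*r
def by_depth(f,px):
    R=np.array(f["R"]);t=np.array(f["t"]); px=np.asarray(px,float).reshape(-1,2)
    d=np.array([f["range_z"][int(round(v)),int(round(u))] for u,v in px])
    return (rays(f,px)*d[:,None]-t)@R
def proj(f,X):
    R=np.array(f["R"]);t=np.array(f["t"])
    return cv2.projectPoints(np.asarray(X,float).reshape(-1,1,3),cv2.Rodrigues(R)[0],t,K(f),np.array(f["dist_coeffs"],float))[0].reshape(-1,2)
def cloud(f):
    v,u=np.mgrid[0:400,0:640]; px=np.c_[u.ravel(),v.ravel()].astype(float)
    R=np.array(f["R"]);t=np.array(f["t"])
    return ((rays(f,px)*f["range_z"].reshape(-1,1)-t)@R).reshape(400,640,3)
def crop(f,u0,v0,u1,v1,k,name):
    im=cv2.resize(f["image"][v0:v1,u0:u1,::-1],None,fx=k,fy=k,interpolation=cv2.INTER_CUBIC); cv2.imwrite("pics/"+name,im)
def load(n): 
    d=np.load(n); return {k:d[k] for k in d}
E
python3 - <<'E'
from h import *
t=load("top0.npz")
crop(t,250,160,490,310,3,"crop_top0.png")
C=cloud(t)
for u,v in [(350,320),(420,240),(399,215),(432,188),(402,250),(294,190),(294,230),(275,211),(315,235),(308,208),(340,150),(404,154),(472,182),(300,300)]: print(u,v,C[v,u].round(4))
s=load("side0.npz"); crop(s,240,140,440,340,3,"crop_side0.png")
E
```

```text
350 320 [ 0.2646 -0.0811 -0.0025]
420 240 [ 0.4837 -0.2821  0.0548]
399 215 [ 0.5528 -0.2222  0.0772]
432 188 [ 0.6295 -0.3223  0.0712]
402 250 [ 0.4556 -0.2268  0.0694]
294 190 [0.6348 0.0714 0.0585]
294 230 [0.519  0.0723 0.0618]
275 211 [0.5751 0.1261 0.0571]
315 235 [0.5035 0.0136 0.0636]
308 208 [0.5761 0.0313 0.0884]
340 150 [ 0.7658 -0.0663  0.0139]
404 154 [ 0.7406 -0.2538  0.0426]
472 182 [ 0.6581 -0.4601  0.0155]
300 300 [0.3242 0.0605 0.0085]
```

```bash
python3 - <<'E'
E
ls pics
```

```text
crop_side0.png
crop_top0.png
side0.png
top0.png
```

View pics/crop_top0.png

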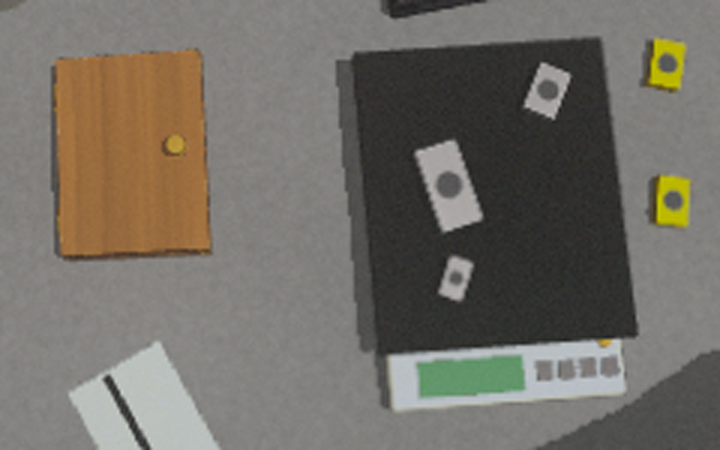

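View pics/crop_side0.png

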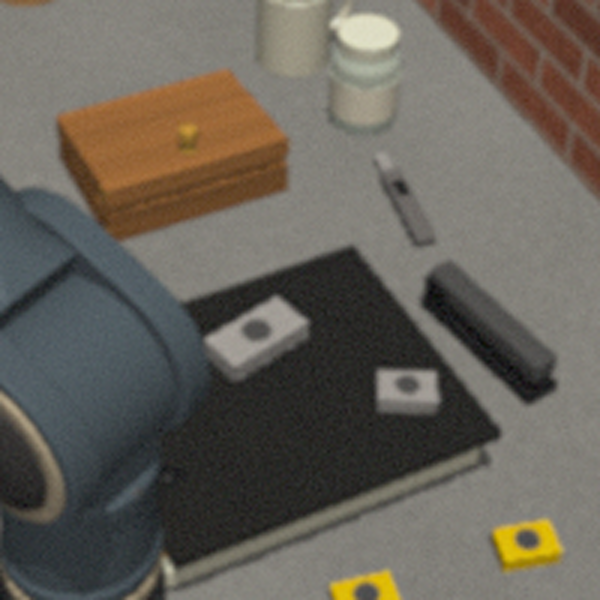

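```bash
cat >> h.py <<'E'
def weights(f,box=(360,165,470,285),zt=0.0715,thr=None,ff=8):
    u0,v0,u1,v1=box; g=cv2.cvtColor(f["image"],cv2.COLOR_RGB2GRAY)[v0:v1,u0:u1]
    g=cv2.resize(g,None,fx=ff,fy=ff,interpolation=cv2.INTER_CUBIC)
    m=(g>(thr or 100)).astype(np.uint8)
    out=[]
    for c in cv2.findContours(m,cv2.RETR_EXTERNAL,cv2.CHAIN_APPROX_NONE)[0]:
        if cv2.contourArea(c)<20*ff*ff: continue
        px=(c.reshape(-1,2)+0.5)/ff-0.5+[u0,v0]
        P=on_plane(f,px,zt)[:,:2]
        (cx,cy),(w,h),a=cv2.minAreaRect((P*1000).astype(np.float32))
        # long axis angle
        if w>h: a+=0
        else: a+=90; w,h=h,w
        M=cv2.moments((P*1e3).astype(np.float32).reshape(-1,1,2))
        out.append((cx,cy,w,h,(a+90)%180-90,M['m10']/M['m00'],M['m01']/M['m00'],M['m00'],px.mean(0)))
    return out
E
python3 - <<'E'
from h import *
t=load("top0.npz")
for zt in (0.0695,0.0715,0.075):
  for o in weights(t,box=(368,178,455,265),zt=zt): print(zt,*[np.round(x,1) for x in o])
C=cloud(t)
# table, lid plane
m=C[:,:,2]
print("table",np.median(m[270:300,340:365]), "platter",np.median(m[200:240,420:450]))
for a,b in (((205,230),(390,408)),((185,195),(428,436)),((248,257),(399,405))):
  sub=m[a[0]:a[1],b[0]:b[1]]; print(np.percentile(sub,[10,50,75,90]))
# lid segmentation
im=t["image"].astype(int); w=(im[:,:,0]>im[:,:,2]+50)
w[:, :262]=0;w[:,325:]=0;w[:170]=0;w[250:]=0
print(w.sum())
ys,xs=np.nonzero(cv2.erode(w.astype(np.uint8),np.ones((5,5)))); P=C[ys,xs]
P=P[P[:,2]<0.075]
A=np.c_[P[:,:2],np.ones(len(P))]; k=np.linalg.lstsq(A,P[:,2],rcond=None)[0]; print("lid plane",k, "slope angle",np.arctan(np.hypot(*k[:2])),np.arctan2(k[1],k[0]),np.std(A@k-P[:,2]))
c=max(cv2.findContours(w.astype(np.uint8),cv2.RETR_EXTERNAL,cv2.CHAIN_APPROX_NONE)[0],key=cv2.contourArea).reshape(-1,2)
r=cv2.minAreaRect(c.astype(np.float32)); print(r, cv2.boxPoints(r)); print(cv2.approxPolyDP(c,4,True).reshape(-1,2))
# knob
kn=C[200:216,300:316]; q=kn[kn[:,:,2]>0.078]; print("knob",q.mean(0),q[:,2].max(),len(q))
E
```

```text
0.0695 449.1 -225.3 39.5 24.0 -20.2 449.2 -225.3 862.4 [401.5 252.4]
0.0695 536.0 -223.1 81.8 42.7 16.2 536.0 -223.1 3278.2 [399.1 221.4]
0.0695 625.0 -322.7 49.1 33.0 -25.1 624.9 -322.6 1503.6 [432.  189.9]
0.0695 621.9 -382.2 75.9 9.8 -4.7 633.2 -384.7 400.5 [453.5 189.7]
0.0715 448.9 -224.9 39.5 23.9 -20.2 449.1 -224.9 859.6 [401.5 252.4]
0.0715 535.7 -222.7 81.6 42.7 16.2 535.7 -222.7 3267.4 [399.1 221.4]
0.0715 624.5 -322.2 49.1 32.9 -25.1 624.5 -322.1 1498.7 [432.  189.9]
0.0715 621.5 -381.6 75.8 9.8 -4.7 632.7 -384.0 399.2 [453.5 189.7]
0.075 448.7 -224.3 39.3 23.9 -20.2 448.8 -224.3 854.6 [401.5 252.4]
0.075 535.2 -222.1 81.4 42.6 16.2 535.2 -222.1 3248.6 [399.1 221.4]
0.075 623.7 -321.2 48.9 32.8 -25.1 623.7 -321.2 1490.1 [432.  189.9]
0.075 620.7 -380.5 75.5 9.8 -4.7 631.9 -382.9 396.9 [453.5 189.7]
table -0.0009153404956668191 platter 0.053889520244210835
[0.05339283 0.07276053 0.07517738 0.07697083]
[0.06788537 0.0710143  0.07204738 0.07316636]
[0.06621594 0.06924497 0.07056648 0.07184194]
3246
lid plane [ 0.00330646 -0.07170889  0.06448979] slope angle 0.07166215168248755 -1.5247194696549888 0.002371806791332726
((293.51214599609375, 210.97406005859375), (67.33684539794922, 50.291168212890625), 88.53119659423828) [[267.5118  177.96124]
 [317.78647 176.67215]
 [319.51248 243.98688]
 [269.23782 245.27597]]
[[316 177]
 [268 180]
 [270 244]
 [319 244]]
knob [0.57609058 0.03057719 0.08823885] 0.09281925482648849 35
```

Run:
```python
from h import *
t=load("top0.npz")
u0,v0,u1,v1=255,165,330,255; ff=8
im=cv2.resize(t["image"][v0:v1,u0:u1],None,fx=ff,fy=ff,interpolation=cv2.INTER_CUBIC).astype(int)
w=(im[:,:,0]-im[:,:,2]>45).astype(np.uint8); 
c=max(cv2.findContours(w,cv2.RETR_EXTERNAL,cv2.CHAIN_APPROX_NONE)[0],key=cv2.contourArea).reshape(-1,2)
px=(c+.5)/ff-.5+[u0,v0]
# lid plane: z = 0.057+? use hinge-relative: outer plane
k=np.array([0.0033,-0.0717,0.0655])
R=t["R"];tt=t["t"]; r=rays(t,px)@R; C0=-R.T@tt
s=(k[:2]@C0[:2]+k[2]-C0[2])/(r[:,2]-r[:,:2]@k[:2]); P=C0+s[:,None]*r
rr=cv2.minAreaRect((P[:,:2]*1e3).astype(np.float32)); print(rr)
b=cv2.boxPoints(rr); print(b)
# robust side fits
for i in range(4):
    a,bb=b[i],b[(i+1)%4]; d=(bb-a)/np.linalg.norm(bb-a); n=np.array([-d[1],d[0]])
    q=P[:,:2]*1e3; al=(q-a)@d; L=np.linalg.norm(bb-a); sel=(abs((q-a)@n)<8)&(al>12)&(al<L-12)
    vx,vy,x0,y0=cv2.fitLine(q[sel].astype(np.float32),cv2.DIST_HUBER,0,.01,.01).ravel(); print(i,L,"dir deg",np.degrees(np.arctan2(vy,vx)),"mid",x0,y0)
# test IK
for o in ([np.pi,0,0.05],[np.pi,0,np.pi+0.05],[np.pi,0,-1.52],[np.pi,0,1.62]):
    for p in ([.576,.03,.09],[.576,.08,.2],[.45,-.225,.08],[.62,-.32,.08],[.576,.03,.25]):
        j=robot.inverse_kinematics(p,o); print(o[2],p,None if j is None else np.round(j,2))
```

```text
((572.9253540039062, 74.53656005859375), (196.6465301513672, 143.76126098632812), 1.7266757488250732)
[[ 4.7248083e+02  1.4342191e+02]
 [ 4.7681262e+02 -2.7407074e-01]
 [ 6.7336987e+02  5.6512146e+00]
 [ 6.6903809e+02  1.4934720e+02]]
0 143.76126 dir deg -88.52976 mid 479.89484 70.50454
1 196.64655 dir deg 1.7015573 mid 574.34607 3.7855449
2 143.76126 dir deg -88.203445 mid 670.31836 70.145134
3 196.64655 dir deg 1.5470078 mid 554.489 143.52277
0.05 [0.576, 0.03, 0.09] [ 0.34  0.53 -0.63  1.86  0.39  0.87 -0.42]
0.05 [0.576, 0.08, 0.2] [ 0.34  0.42 -0.73  1.75  0.31  1.09 -0.44]
0.05 [0.45, -0.225, 0.08] [ 0.75  0.4  -0.46  2.05  0.26  0.75  0.18]
0.05 [0.62, -0.32, 0.08] [ 0.66  0.66 -0.37  1.58  0.27  0.95  0.25]
0.05 [0.576, 0.03, 0.25] [ 0.42  0.36 -0.7   1.7   0.25  1.17 -0.3 ]
3.191592653589793 [0.576, 0.03, 0.09] [-0.88  0.72  1.11  1.93 -0.77  1.   -2.49]
3.191592653589793 [0.576, 0.08, 0.2] [ 0.6   0.6  -1.17  1.74  0.59  1.21  2.46]
3.191592653589793 [0.45, -0.225, 0.08] [ 0.25  0.36  0.16  2.08 -0.09  0.71 -2.62]
3.191592653589793 [0.62, -0.32, 0.08] [ 0.25  0.64  0.26  1.61 -0.19  0.92 -2.52]
3.191592653589793 [0.576, 0.03, 0.25] [ 0.7   0.53 -1.17  1.69  0.51  1.27  2.61]
-1.52 [0.576, 0.03, 0.09] [ 0.17  0.48 -0.38  1.87  0.24  0.83 -1.86]
-1.52 [0.576, 0.08, 0.2] [ 0.24  0.39 -0.58  1.75  0.24  1.07 -1.95]
-1.52 [0.45, -0.225, 0.08] [ 0.52  0.37 -0.17  2.06  0.09  0.72 -1.23]
-1.52 [0.62, -0.32, 0.08] [ 0.47  0.63 -0.08  1.59  0.06  0.92 -1.15]
-1.52 [0.576, 0.03, 0.25] [ 0.28  0.33 -0.52  1.71  0.17  1.16 -1.81]
1.62 [0.576, 0.03, 0.09] [ 0.45  0.58 -0.78  1.86  0.5   0.92  1.05]
1.62 [0.576, 0.08, 0.2] [ 0.48  0.49 -0.94  1.74  0.43  1.13  1.02]
1.62 [0.45, -0.225, 0.08] [ 0.95  0.46 -0.71  2.04  0.42  0.79  1.61]
1.62 [0.62, -0.32, 0.08] [ 0.85  0.73 -0.67  1.57  0.51  1.03  1.65]
1.62 [0.576, 0.03, 0.25] [ 0.56  0.42 -0.91  1.69  0.35  1.2   1.18]
```

```bash
cat >> h.py <<'E'
PI=np.pi
H=np.array([0.571,0.143,0.035]); CY=np.radians(91.7)   # hinge, case yaw
ex=np.array([np.cos(CY),np.sin(CY),0]); ey=np.array([-ex[1],ex[0],0])
def knob(a): 
    r=np.hypot(.115,.040);p=a+np.arctan2(.040,.115)
    return H-ex*r*np.cos(p)+np.array([0,0,r*np.sin(p)])
def st(m=""):
    s=robot.sense(); print(m,"t%.1f"%s['t'],np.round(s['tcp_pos'],4),np.round(s['tcp_rot'],3),"F",np.round(s['wrist_force'],1),"op %.3f"%s['opening']); return s
def snap(n,name,box=None,k=1):
    f=robot.grab_frame(n)
    if box: crop(f,*box,k,name)
    else: cv2.imwrite("pics/"+name,f["image"][:,:,::-1])
    np.savez(name.replace(".png",".npz"),**f); return f
E
python3 - <<'E'
from h import *
hy=CY-np.pi/2
k=knob(.072); print(k)
kx=0.576-0.0002
k[0]=.5755
robot.goto([k[0],k[1]-.002,.2],[PI,0,hy]); st()
robot.grip(0.5,40)
print(robot.move_straight([k[0],k[1]-.001,.084],vel=.1,contact_N=6)); st()
robot.grip(0.0,40); st("grip")
f=snap("side","s1.png",(240,100,480,300),3)
E
```

```text
[0.57431741 0.03122468 0.08316921]
 t2.6 [0.5757 0.0277 0.1999] [3.141 0.    0.027] F [0.2 0.4 0.8] op 0.997
False
 t4.5 [0.5761 0.0303 0.0847] [-3.142e+00 -1.000e-03  3.000e-02] F [-0.9 -0.3  0.7] op 0.499
grip t4.9 [0.5755 0.0302 0.0841] [ 3.142 -0.     0.03 ] F [ 0.3  0.1 -0.1] op -0.001
```

View pics/s1.png

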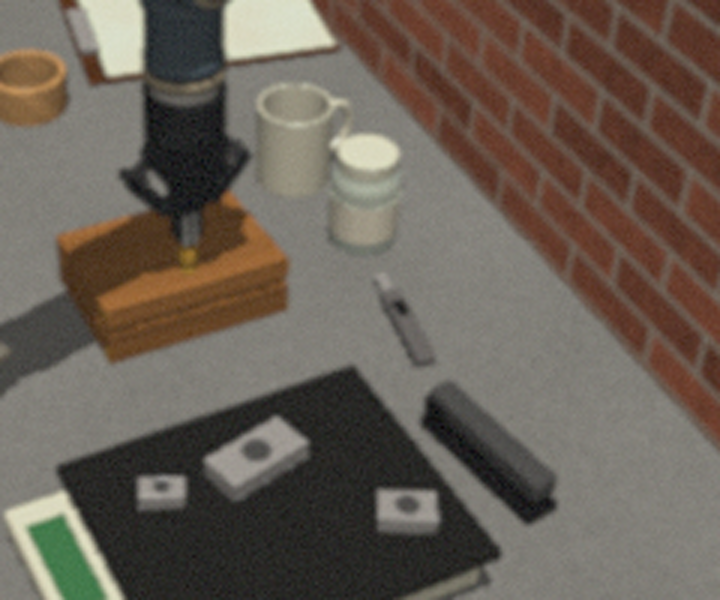

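Run:
```python
from h import *
f=load("s1.npz")
for X in ([.5755,.0302,.073],[.5755,.0302,.092],[.5755,.0302,.0835],[.5755,.0302,.11]): print(X,(proj(f,X)-[240,100])*3)
t=snap("top","t1.png",(260,160,360,260),6)
C=cloud(f)
for v,u in ((185,302),(182,302),(178,302),(175,302),(170,302)): print(v,u,C[v,u].round(3), f["image"][v,u])
```

```text
[0.5755, 0.0302, 0.073] [[185.58877032 261.49976432]]
[0.5755, 0.0302, 0.092] [[185.35934414 246.06200864]]
[0.5755, 0.0302, 0.0835] [[185.46234807 252.9997623 ]]
[0.5755, 0.0302, 0.11] [[185.13924409 231.20010974]]
185 302 [0.573 0.024 0.087] [144 110  46]
182 302 [0.577 0.032 0.09 ] [97 81 54]
178 302 [0.572 0.02  0.115] [88 85 82]
175 302 [0.572 0.019 0.126] [84 84 78]
170 302 [0.572 0.018 0.145] [31 31 31]
```

View pics/t1.png

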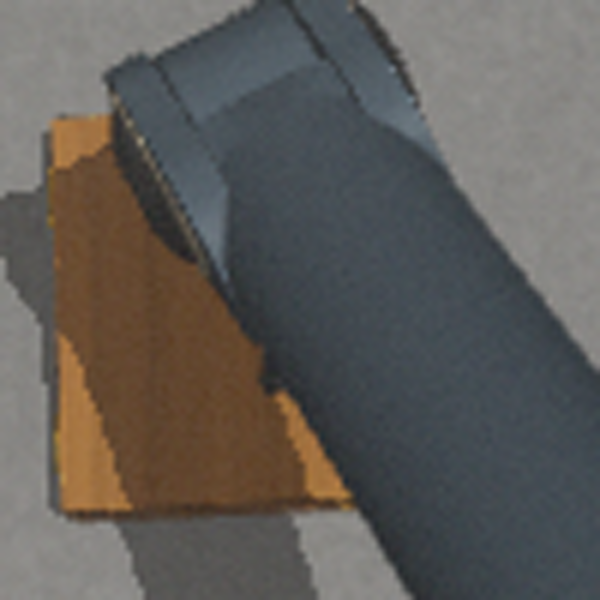

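Run:
```python
from h import *
f=robot.grab_frame("side"); im=f["image"][165:195,285:320]; cv2.imwrite("pics/s1b.png",cv2.resize(im[:,:,::-1],None,fx=16,fy=16,interpolation=cv2.INTER_NEAREST))
p=robot.sense()['tcp_pos']
robot.move_straight([p[0],p[1],.13],vel=.15)
robot.move_straight([p[0],.095,.10],vel=.15)
print(robot.move_straight([p[0],.095,.05],vel=.03,contact_N=3)); st("touch")
robot.move_straight([p[0],.095,.15],vel=.15)
robot.move_straight([p[0],-.05,.25],vel=.15)
t=snap("top","t2.png",(250,160,350,260),6)
C=cloud(t)
for p in [(294,190),(294,230),(275,211),(313,190),(313,235)]: print(p,C[p[1],p[0]].round(4))
kn=C[200:216,298:318]; q=kn[kn[:,:,2]>0.073]; print("knob",q.mean(0),q[:,2].max(),len(q))
im=t["image"].astype(int); w=(im[:,:,0]>im[:,:,2]+50)
w[:, :262]=0;w[:,325:]=0;w[:170]=0;w[250:]=0
ys,xs=np.nonzero(cv2.erode(w.astype(np.uint8),np.ones((5,5)))); P=C[ys,xs]; P=P[P[:,2]<0.075]
A=np.c_[P[:,:2],np.ones(len(P))]; k=np.linalg.lstsq(A,P[:,2],rcond=None)[0]; print("lid plane",k)
```

```text
False
touch t8.0 [0.5756 0.095  0.0502] [-3.142 -0.     0.03 ] F [ 0.1  0.4 -0. ] op 0.002
(294, 190) [0.6344 0.0713 0.0603]
(294, 230) [0.519  0.0723 0.0616]
(275, 211) [0.575  0.1261 0.0576]
(313, 190) [0.6314 0.0168 0.0684]
(313, 235) [0.5037 0.0192 0.0621]
knob [0.56391338 0.0290052  0.15252521] 1.2871033750666063 37
lid plane [ 0.00389622 -0.0701395   0.06394677]
```

View pics/s1b.png

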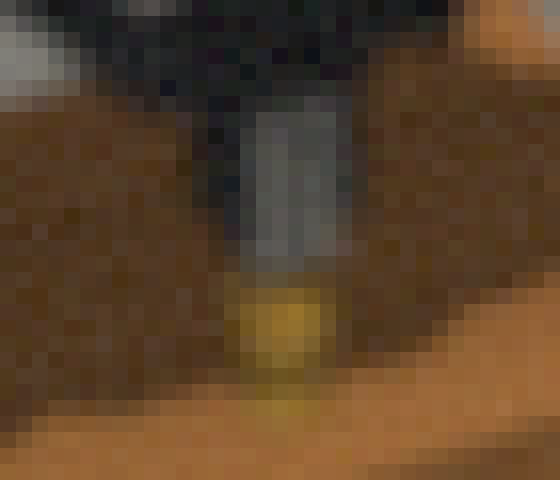

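View pics/t2.png

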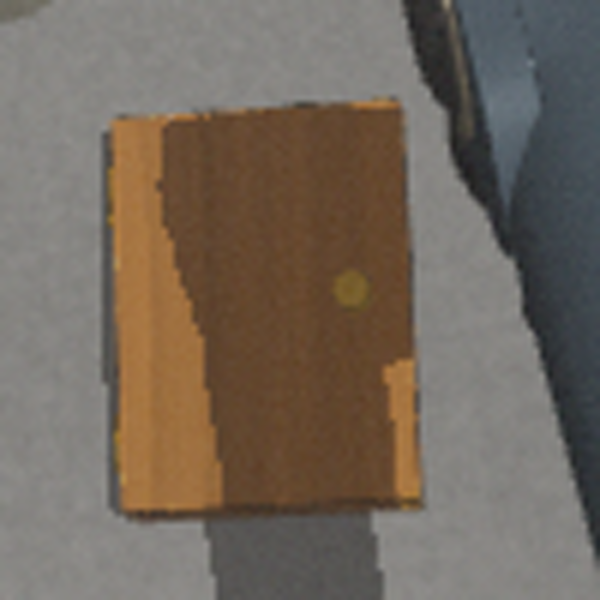

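Run:
```python
from h import *
robot.move_straight([.5,-.05,.08],vel=.2)
print(robot.move_straight([.5,-.05,-.03],vel=.04,contact_N=4)); st("touch closed")
f=snap("side","s2.png",(240,130,400,250),5)
robot.move_straight([.5,-.05,.05],vel=.2)
```

```text
True
touch closed t13.4 [ 0.5    -0.05   -0.0162] [3.141 0.    0.03 ] F [-0.8  0.   4.5] op -0.000
```

View pics/s2.png

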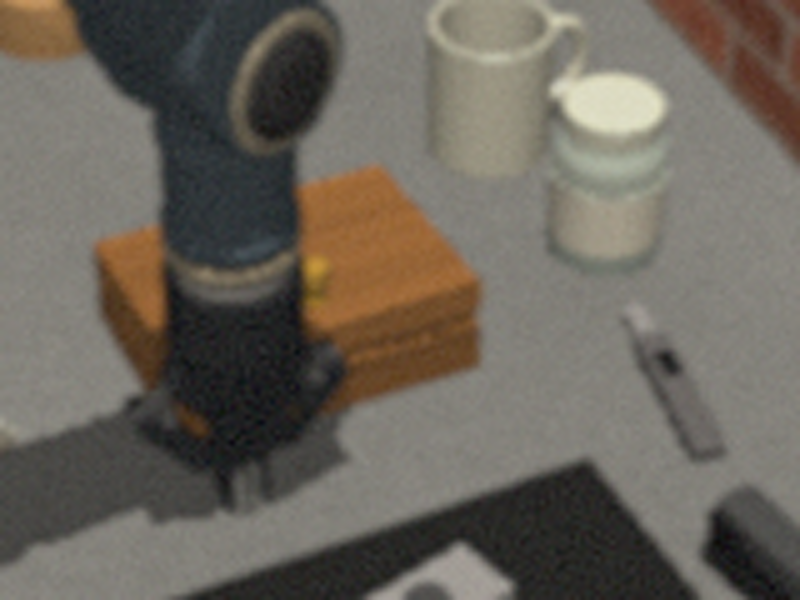

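Run:
```python
from h import *
for op in (.26,.47,.6,1.0):
    robot.grip(op,40)
    b=robot.move_straight([.5,-.05,-.028],vel=.05,contact_N=3); s=robot.sense(); print(op,b,s['tcp_pos'][2],s['wrist_force'][2],s['opening'],s['t'])
    robot.move_straight([.5,-.05,.0],vel=.2)
robot.move_straight([.5,-.05,.05],vel=.2)
```

```text
0.26 True -0.016165058114424355 5.72675831785707 0.260546611791873 15.425
0.47 True -0.01767215540468571 6.634836464334941 0.47028497049962437 16.4083
0.6 True -0.019417264900378525 5.299933548875206 0.6014053659834065 17.3583
1.0 True -0.029173370362051906 5.564702219821686 0.9987806373619448 18.65
```

```bash
cat >> h.py <<'E'
def Rm(o): 
    from scipy.spatial.transform import Rotation as Ro
    return Ro.from_euler('xyz',o).as_matrix()
D=0.016
def T(tip,o=None): # tcp for wanted tip point
    return np.asarray(tip,float)+D*(Rm(o)[:,2] if o is not None else np.array([0,0,-1.]))
HY=CY-PI/2; ODN=[PI,0,HY]
E
python3 - <<'E'
from h import *
a0=.070
off=np.array([.0012,-.001,0])
k=knob(a0)+off; print(k)
robot.move_straight(T(k+[0,0,.04]),vel=.2)
robot.grip(.45,60)
print(robot.move_straight(T(k-[0,0,.012]),vel=.08,contact_N=6)); st()
robot.grip(0,60); st("grip")
for a in np.arange(.12,.50,.05):
    robot.move_straight(T(knob(a)+off-[0,0,.012]),vel=.06)
st("up")
f=snap("side","s3.png",(240,100,440,250),4)
E
```

```text
[0.57552027 0.03012861 0.08294547]
False
 t21.4 [0.5758 0.0304 0.0551] [-3.141  0.006  0.029] F [-0.3  1.   0. ] op 0.447
grip t21.8 [0.5769 0.0302 0.0557] [-3.141e+00  3.000e-03  2.900e-02] F [ 2.3 -0.   0.7] op 0.183
up t23.8 [0.5759 0.0594 0.0946] [-3.138e+00  3.000e-03  3.000e-02] F [ 6.5  3.5 -5.8] op 0.176
```

View pics/s3.png

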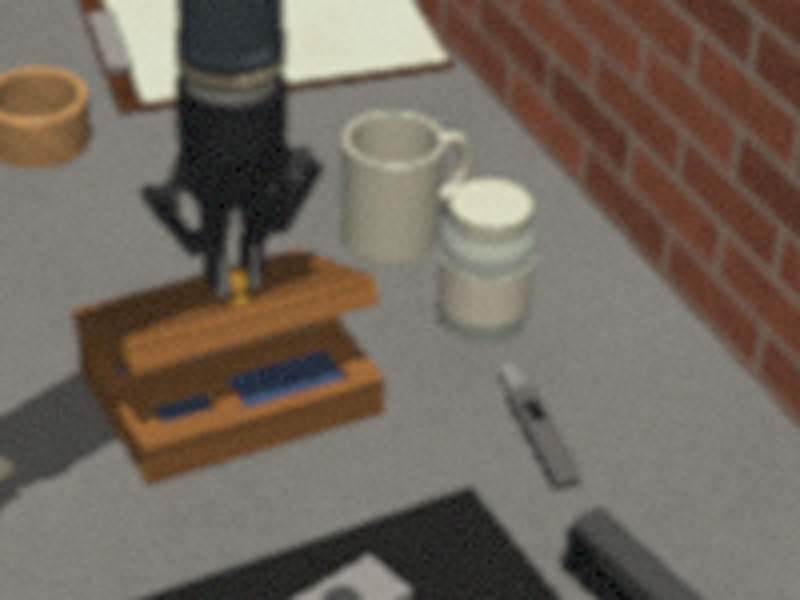

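Run:
```python
from h import *
off=np.array([.0022,-.001,0])
a=.47
for a1 in (.84,1.2):
    robot.grip(.4,60)
    k=knob(a)+off-[0,0,.012]
    robot.move_straight(T(k),vel=.06)
    robot.grip(0,60); st("grip")
    for b in np.arange(a+.05,a1+.01,.05): robot.move_straight(T(knob(b)+off-[0,0,.012]),vel=.07)
    a=b; st("a=%.2f"%a)
f=snap("side","s4.png",(240,80,440,230),4)
```

```text
grip t24.7 [0.576  0.0575 0.0949] [-3.141  0.005  0.029] F [ 0.5 -1.2  1.2] op 0.179
a=0.82 t26.5 [0.5747 0.096  0.1171] [-3.136  0.005  0.032] F [  6.6   5.8 -12.1] op 0.177
grip t27.3 [0.575  0.0927 0.1186] [-3.141  0.006  0.029] F [ 0.6 -0.4  2.6] op 0.180
a=1.17 t29.1 [0.5736 0.1353 0.1277] [-3.138  0.005  0.03 ] F [ 4.   0.8 -5.9] op 0.163
```

View pics/s4.png

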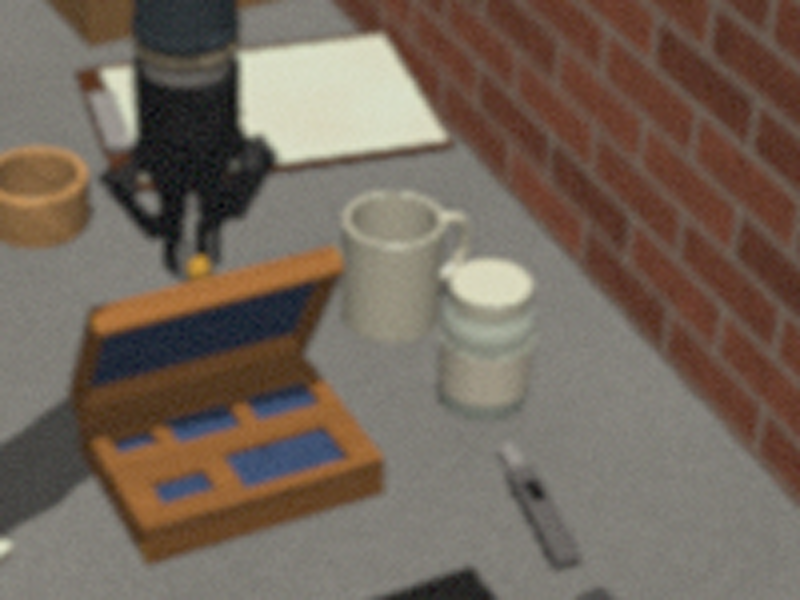

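Run:
```python
from h import *
robot.grip(.5,60)
p=robot.sense()['tcp_pos']
robot.move_straight([p[0],p[1]+.004,p[2]+.10],vel=.25)
robot.move_straight([p[0],.0,.25],vel=.25); robot.grip(0,60)
robot.move_straight(T([.573,.03,.13]),vel=.25)
for y in (.08,.12,.16,.18,.20):
    b=robot.move_straight(T([.573,y,.13]),vel=.08,contact_N=25); s=st(str((y,b)))
f=snap("side","s5.png",(240,80,440,230),4)
```

```text
(0.08, False) t32.8 [0.5727 0.0805 0.1137] [-3.14   0.007  0.029] F [ 0.3 -0.4 -0.3] op 0.000
(0.12, True) t33.1 [0.5731 0.0978 0.116 ] [3.138 0.007 0.028] F [-1.8 -0.   6.7] op -0.002
(0.16, True) t33.5 [0.5728 0.1066 0.1178] [3.132 0.01  0.024] F [-1.8  1.6  7.3] op -0.002
(0.18, False) t34.6 [0.5731 0.1799 0.1139] [3.13  0.011 0.021] F [ 0.5 -0.4 -0.2] op 0.003
(0.2, False) t35.0 [0.5729 0.2016 0.1142] [3.131 0.011 0.023] F [0.5 0.1 0.4] op 0.001
```

View pics/s5.png

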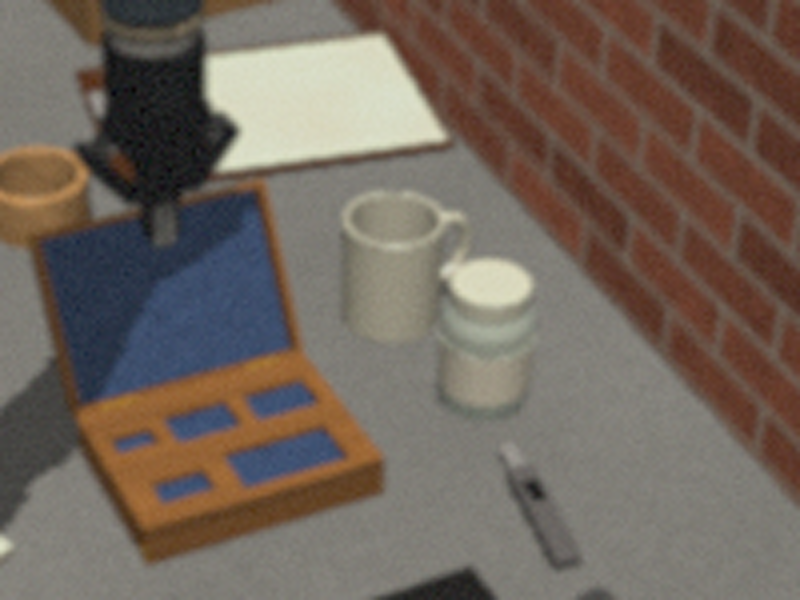

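Run:
```python
from h import *
robot.move_straight(T([.573,.14,.18]),vel=.25)
robot.move_straight(T([.573,.0,.25]),vel=.25,attitude=ODN)
robot.goto([.45,-.35,.25],[PI,0,0]); st()
t=snap("top","t3.png",(250,130,350,255),6)
f=snap("side","s6.png",(240,80,440,230),4)
```

```text
t37.6 [ 0.4512 -0.3481  0.25  ] [-3.141e+00 -1.000e-03  3.000e-03] F [-0.5 -0.1  1.1] op -0.003
```

View pics/t3.png

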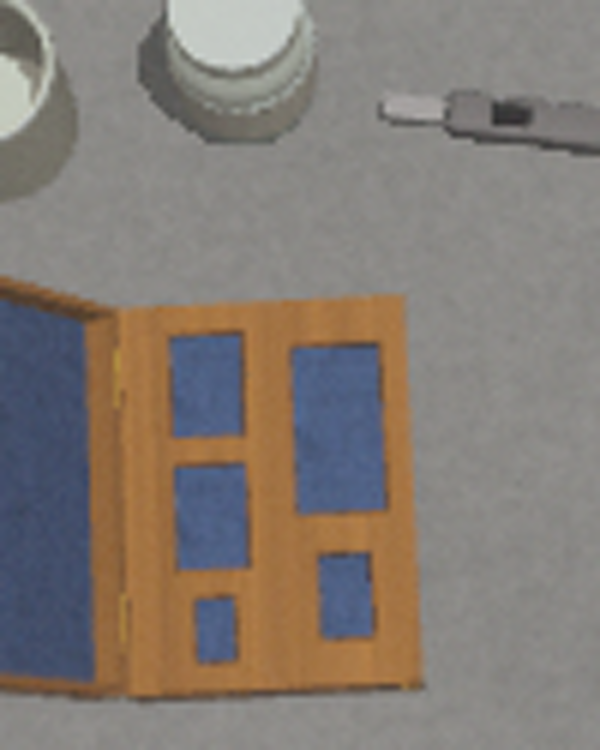

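View pics/s6.png

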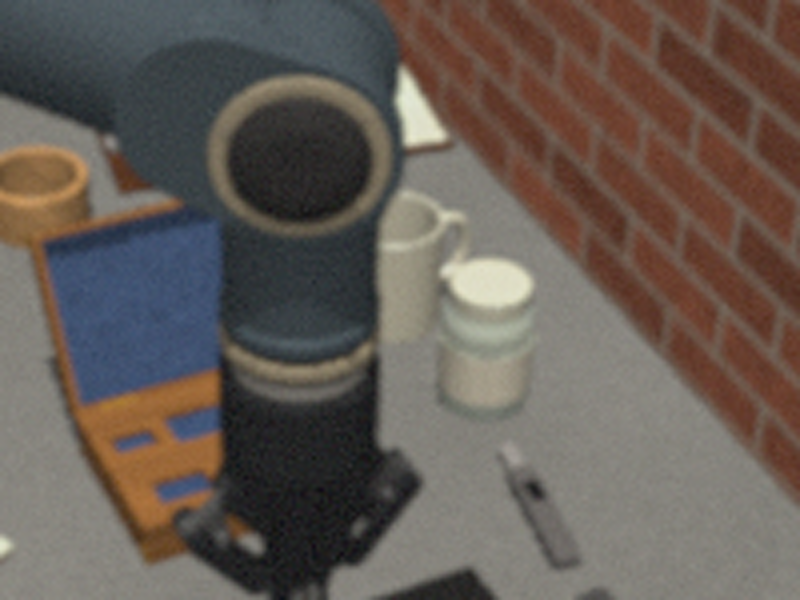

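```bash
cat >> h.py <<'E'
def pockets(f,box=(270,170,325,250),z=.035,ff=8,thr=15):
    u0,v0,u1,v1=box
    im=cv2.resize(f["image"][v0:v1,u0:u1],None,fx=ff,fy=ff,interpolation=cv2.INTER_CUBIC).astype(int)
    m=(im[:,:,2]-im[:,:,0]>thr).astype(np.uint8); out=[]
    for c in cv2.findContours(m,cv2.RETR_EXTERNAL,cv2.CHAIN_APPROX_NONE)[0]:
        if cv2.contourArea(c)<20*ff*ff: continue
        px=(c.reshape(-1,2)+.5)/ff-.5+[u0,v0]; P=on_plane(f,px,z)[:,:2]
        (cx,cy),(w,h),a=cv2.minAreaRect((P*1e3).astype(np.float32))
        if w<h: a+=90; w,h=h,w
        M=cv2.moments((P*1e3).astype(np.float32).reshape(-1,1,2))
        out.append(np.round([M['m10']/M['m00'],M['m01']/M['m00'],cx,cy,w,h,(a+90)%180-90],1))
    return out
E
python3 - <<'E'
from h import *
t=load("t3.npz"); R=t["R"];print("cam",-R.T@t["t"])
for thr in (-10,0,15):
  for o in pockets(t,thr=thr): print(thr,o)
# case top outline
u0,v0,u1,v1=262,165,330,255; ff=8
im=cv2.resize(t["image"][v0:v1,u0:u1],None,fx=ff,fy=ff,interpolation=cv2.INTER_CUBIC).astype(int)
m=((im.max(2)-im.min(2))>40).astype(np.uint8)
C=cloud(t); print("case top z",np.median(C[180:240,296][:]),np.median(C[200:230,296,2]),np.median(C[180:186,280:310,2]),np.median(C[235:241,290:315,2]))
E
```

```text
cam [ 3.57511798e-01 -2.33475723e-04  1.28710338e+00]
-10 [510.   98.5 510.   98.5  30.2  18.2   1.2]
-10 [525.2  36.2 525.2  36.   40.   24.7   1.3]
-10 [564.7 100.3 564.7 100.3  50.4  34.4   1.8]
-10 [606.8  38.6 606.6  38.4  82.2  43.1   1.3]
-10 [629.6 102.1 629.3 102.2  49.9  34.3   1.3]
-10 [617.   41.5 584.   66.1 235.4 162.   -1.3]
0 [510.   98.5 510.   98.5  29.4  17.7   1.6]
0 [525.2  36.2 525.2  36.2  39.5  24.2   2.4]
0 [564.7 100.3 564.6 100.2  50.2  33.9   2.3]
0 [606.8  38.6 606.7  38.4  81.6  42.5   1.5]
0 [629.5 102.1 629.4 102.1  49.6  33.6   1.7]
15 [510.   98.5 510.   98.5  28.7  16.7   1.4]
15 [525.2  36.1 525.4  36.1  38.5  23.5   2.1]
15 [564.8 100.3 564.6 100.4  49.1  33.1   1.7]
15 [606.8  38.6 606.6  38.5  80.8  41.7   1.1]
15 [629.5 102.2 629.4 102.   48.9  32.8   1.8]
case top z 0.06753356624003631 0.034560833186717224 0.033817402348253395 0.034342020251028234
```

Run:
```python
from h import *
cv2.imwrite("pics/t3full.png",load("t3.npz")["image"][:,:,::-1])
for y in (.15,.25,.35):
  j=robot.inverse_kinematics([.4,y,.3],[PI,0,-PI/2]); print(y,None if j is None else np.round(j,2))
```

```text
0.15 [ 0.52  0.04 -0.98  1.92  0.03  1.2  -2.04]
0.25 [ 0.39  0.21 -1.18  1.83  0.21  1.23 -2.42]
0.35 [-1.56  0.21  0.91  1.79 -0.18  1.22 -2.17]
```

View pics/t3full.png

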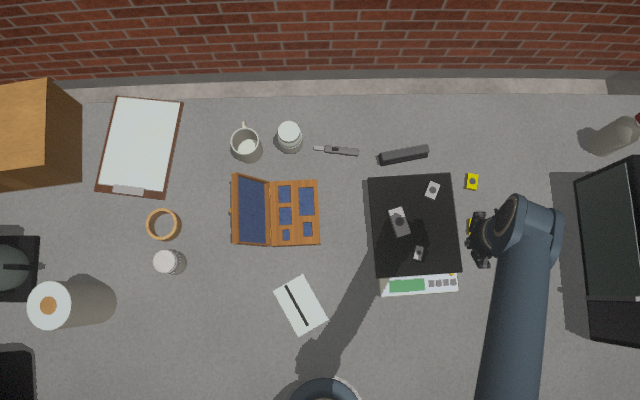

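```bash
cat >> h.py <<'E'
VIEW=([.45,-.35,.25],[PI,0,0])
def wlist(f,zt=.0715):
    r=[]
    for o in weights(f,box=(370,178,452,270),zt=zt):
        L,W=o[2],o[3]
        n={500:(80,40),200:(48,32),100:(38,22),50:(28,16)}
        best=min(n,key=lambda k:abs(n[k][0]-L)+abs(n[k][1]-W))
        if abs(n[best][0]-L)+abs(n[best][1]-W)<8: r.append((best,)+tuple(np.round(o[:8],1)))
    return r
E
python3 - <<'E'
from h import *
for o in wlist(load("t3.npz")): print(o)
crop(load("t3.npz"),365,170,465,275,6,"t3w.png")
E
```

```text
(500, np.float64(537.5), np.float64(-223.5), np.float64(80.3), np.float64(42.4), np.float64(18.7), np.float64(541.5), np.float64(-220.0), np.float64(1875.0))
(200, np.float64(624.5), np.float64(-322.2), np.float64(49.4), np.float64(33.3), np.float64(-24.9), np.float64(624.5), np.float64(-322.1), np.float64(1523.0))
```

View pics/t3w.png

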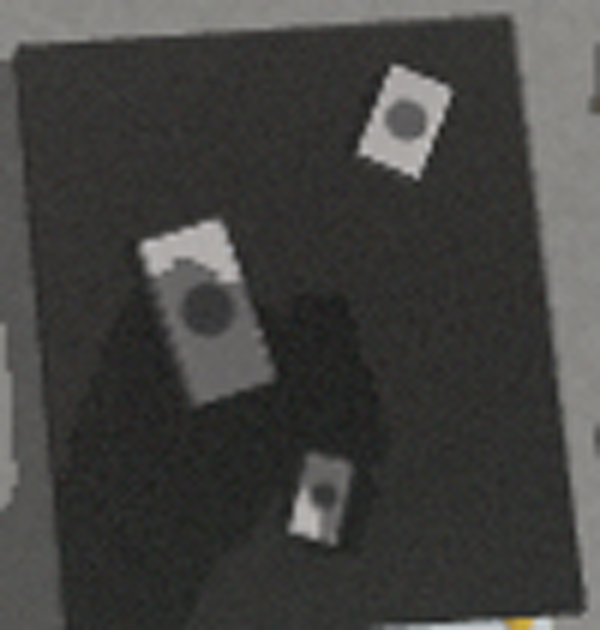

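```bash
cat >> h.py <<'E'
W={500:(.080,.040,.020,.0175,.0095),200:(.048,.032,.0165,.0168,.009),100:(.038,.022,.0155,.016,.009),50:(.028,.016,.014,.016,.0085)}
def pick(k,x,y,ang,zbase=.055,strength=80,lift=.14):
    L,w,h,d,g=W[k]; o=[PI,0,np.radians(ang-90)]
    robot.grip(min(1,(w+.022)/.085),strength)
    robot.goto([x,y,.16],o)
    z=zbase+g-d
    b=robot.move_straight([x,y,z+.02],vel=.15,attitude=o)
    b=robot.move_straight([x,y,z],vel=.05,attitude=o,contact_N=8); st("down %s"%b)
    robot.grip(0,strength); s=st("gripped, want op %.3f"%(w/.085))
    p=s['tcp_pos']
    robot.move_straight([p[0],p[1],p[2]+.03],vel=.08,attitude=o)
    s=st("lifted")
    robot.move_straight([p[0],p[1],lift],vel=.2,attitude=o)
    return p
E
python3 - <<'E'
from h import *
pick(500,.5352,-.2221,16.2)
snap("side","s7.png",(240,130,440,330),3)
E
```

```text
down False t41.1 [ 0.5351 -0.222   0.0467] [ 3.141  0.    -1.288] F [ 0.1  0.2 -0.1] op 0.730
gripped, want op 0.471 t41.4 [ 0.5357 -0.2223  0.0478] [-3.141e+00 -1.000e-03 -1.288e+00] F [-1.2 -0.1  4.6] op 0.445
lifted t41.9 [ 0.5356 -0.2224  0.0781] [-3.141 -0.    -1.288] F [-0.4  0.6 -6. ] op 0.440
```

View pics/s7.png

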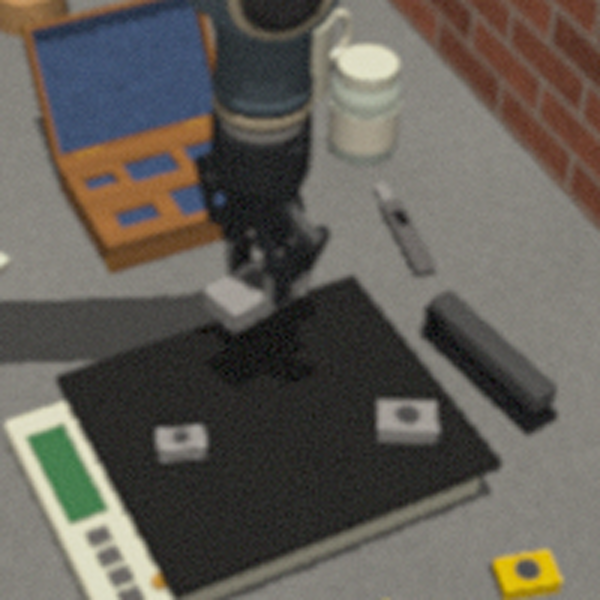

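```bash
cat >> h.py <<'E'
OP=[PI,0,np.radians(91.65-180)]
def place_down(k,x,y,N=8,o=OP):
    L,w,h,d,g=W[k]
    robot.goto([x,y,.13],o); s=st("above")
    robot.move_straight([x,y,.06],vel=.15,attitude=o); st("near")
    zs=.028+g-d   # tcp z if seated
    b=robot.move_straight([x,y,zs-.002],vel=.03,attitude=o,contact_N=N)
    s=st("down %s seatz %.4f topz %.4f"%(b,zs,zs+.007)); return s['tcp_pos'][2]-zs
E
python3 - <<'E'
from h import *
print(place_down(500,.6068,.0386))
snap("side","s8.png",(240,100,440,250),4)
E
```

```text
above t43.5 [0.6064 0.0362 0.1291] [ 3.140e+00 -2.000e-03 -1.544e+00] F [-0.9 -0.3 -5.3] op 0.443
near t44.1 [0.6075 0.0379 0.0605] [-3.14   0.    -1.543] F [ 1.   0.1 -4.5] op 0.443
down True seatz 0.0200 topz 0.0270 t45.3 [0.6066 0.0386 0.0209] [ 3.141 -0.    -1.542] F [-0.3 -0.2  6.4] op 0.439
0.0008502408718577131
```

View pics/s8.png

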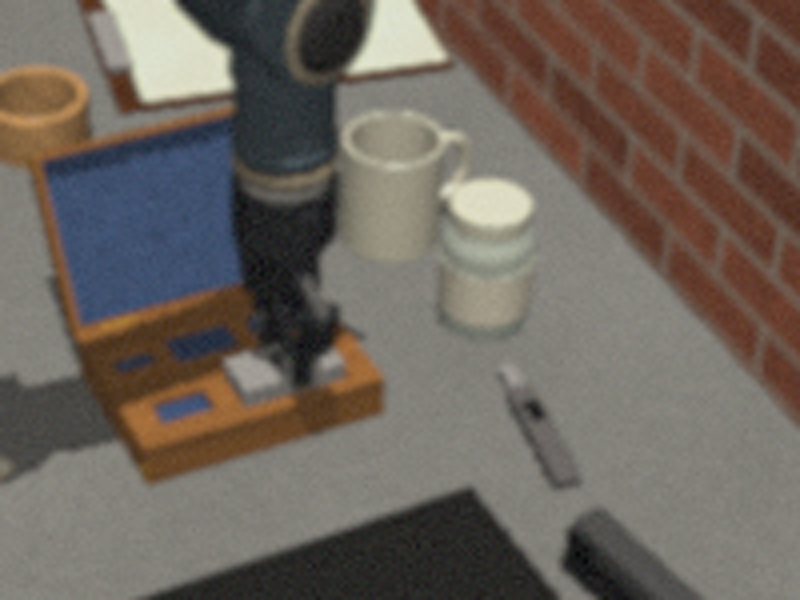

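```bash
cat >> h.py <<'E'
def release(k,o=OP):
    w=W[k][1]; s=robot.sense(); p=s['tcp_pos']
    robot.grip((w+.012)/.085); 
    robot.move_straight([p[0],p[1],p[2]+.05],vel=.12,attitude=o); st("released")
def press(x,y,ztop,N=10,o=OP):
    robot.grip(0)
    robot.move_straight([x,y,ztop+.03],vel=.15,attitude=o)
    b=robot.move_straight([x,y,ztop-.016-.006],vel=.03,attitude=o,contact_N=N); s=st("press %s"%b)
    print("top z at", s['tcp_pos'][2]+.016,"want",ztop)
    robot.move_straight([x,y,.13],vel=.2,attitude=o)
E
python3 - <<'E'
from h import *
release(500)
press(.6068,.0386,.048)
robot.goto(*VIEW)
t=snap("top","t4.png",(250,160,470,285),3)
for o in wlist(t): print(o)
print(pockets(t))
crop(t,265,165,330,255,8,"t4c.png")
E
```

```text
released t46.2 [0.6063 0.0384 0.0707] [ 3.141 -0.    -1.542] F [ 0.3 -0.1 -0.6] op 0.614
press True t48.4 [0.6067 0.0386 0.0318] [ 3.141 -0.    -1.542] F [-0.6  0.4  4.5] op -0.001
top z at 0.04784533285473885 want 0.048
(50, np.float64(443.3), np.float64(-268.8), np.float64(30.0), np.float64(21.8), np.float64(-15.2), np.float64(439.0), np.float64(-265.5), np.float64(325.1))
(200, np.float64(624.5), np.float64(-322.2), np.float64(49.4), np.float64(33.3), np.float64(-25.0), np.float64(624.5), np.float64(-322.1), np.float64(1523.6))
[array([510.1,  98.5, 510. ,  98.5,  28.6,  16.7,   1.5]), array([525.2,  36.1, 525.4,  36.1,  38.6,  23.3,   1.9]), array([564.8, 100.3, 564.6, 100.4,  49.1,  33. ,   1.6]), array([629.5, 102.2, 629.4, 102.1,  48.9,  32.8,   1.7])]
```

View pics/t4.png

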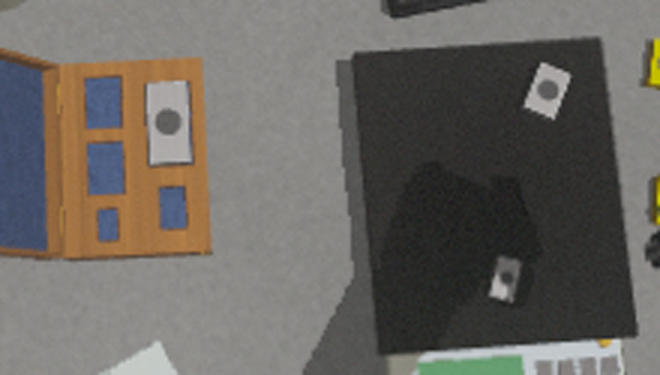

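View pics/t4c.png

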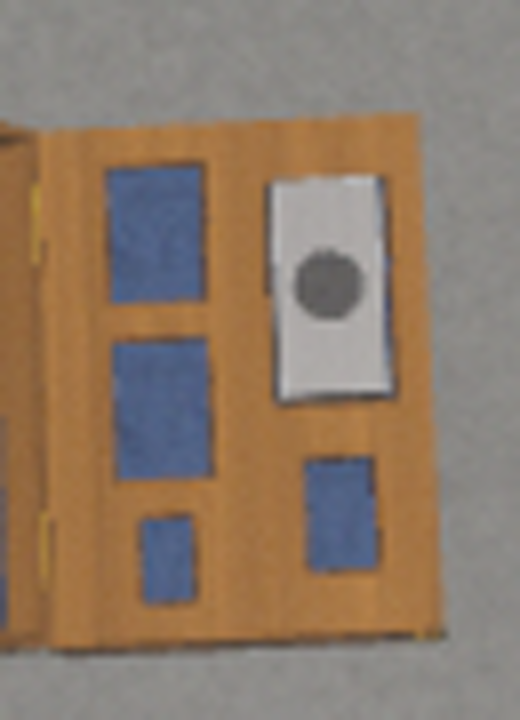

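Run:
```python
from h import *
pick(200,.6245,-.3222,-25)
s=st()
if s['opening']>.3:
    print(place_down(200,.5648,.1003))
snap("side","s9.png",(240,100,440,250),4)
```

```text
down False t54.7 [ 0.6244 -0.3222  0.0469] [ 3.141  0.    -2.007] F [-0.1  0.3 -0.1] op 0.633
gripped, want op 0.376 t55.1 [ 0.6249 -0.3224  0.048 ] [-3.14   0.    -2.007] F [-0.7  0.3  3.2] op 0.341
lifted t55.6 [ 0.625  -0.3225  0.0785] [-3.141 -0.    -2.007] F [ 1.1  0.2 -2.3] op 0.340
 t56.0 [ 0.6245 -0.3222  0.1395] [ 3.141 -0.    -2.007] F [-1.2  0.  -2.8] op 0.343
above t57.6 [0.5657 0.0982 0.1299] [-3.141e+00 -1.000e-03 -1.545e+00] F [-0.4 -0.5 -1.5] op 0.343
near t58.2 [0.5655 0.1001 0.0603] [-3.141  0.    -1.543] F [ 0.6 -0.8 -0.5] op 0.342
down True seatz 0.0202 topz 0.0272 t59.4 [0.5646 0.1002 0.0209] [ 3.141 -0.    -1.542] F [-0.2  0.1  4.4] op 0.341
0.0007367835004218302
```

View pics/s9.png

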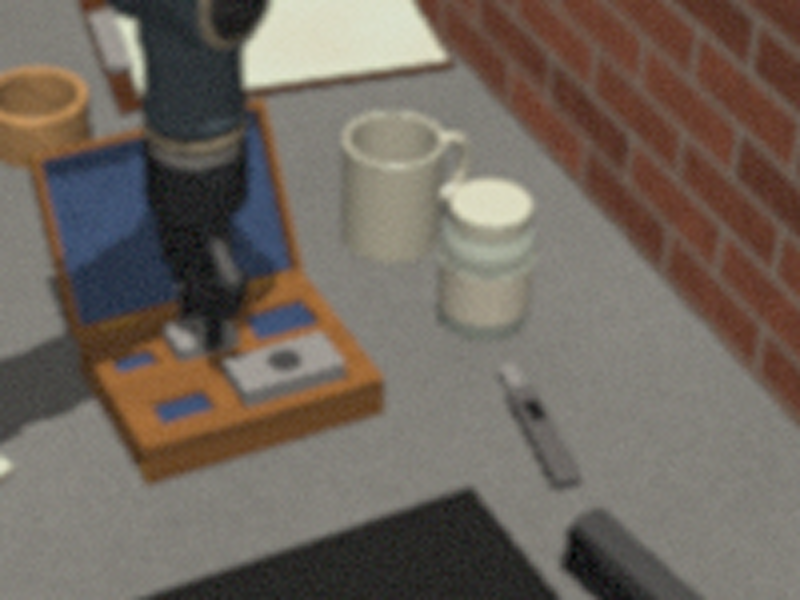

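Run:
```python
from h import *
release(200)
press(.5648,.1003,.0445)
robot.goto([.30,-.60,.22],[PI,0,-1.16])
t=snap("top","t5.png",(250,160,470,285),3)
for o in wlist(t,.0705): print(o)
print(pockets(t)); st()
```

```text
released t60.4 [0.5644 0.1001 0.0708] [ 3.141 -0.    -1.542] F [-0.2  0.  -0.6] op 0.519
press True t62.5 [0.5647 0.1003 0.0283] [ 3.141 -0.    -1.542] F [-1.1  0.1  4.1] op -0.001
top z at 0.04433914163461214 want 0.0445
(100, np.float64(447.6), np.float64(-271.3), np.float64(40.4), np.float64(23.5), np.float64(-16.7), np.float64(447.6), np.float64(-271.5), np.float64(861.6))
[array([510. ,  98.5, 509.9,  98.5,  28.5,  16.7,   1. ]), array([525.2,  36.1, 525.4,  36. ,  38.5,  23.1,   2.1]), array([629.5, 102.2, 629.4, 102. ,  48.9,  32.8,   1.8])]
 t65.9 [ 0.3012 -0.5992  0.2199] [-3.141  0.    -1.158] F [-0.1  0.4  0.3] op 0.003
```

View pics/t5.png

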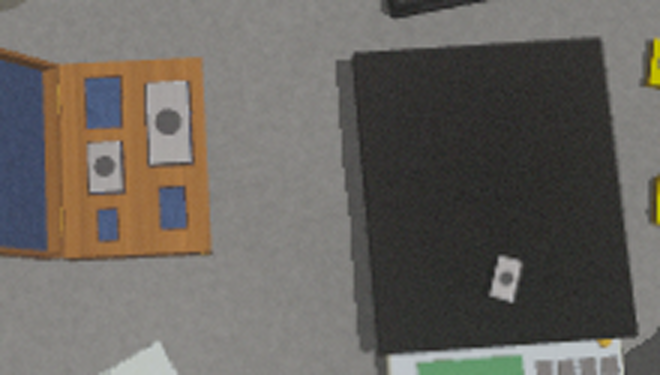

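Run:
```python
from h import *
pick(100,.4476,-.2714,-17)
s=st()
if s['opening']>.15:
    print(place_down(100,.5252,.0362))
snap("side","s10.png",(240,100,440,250),4)
```

```text
down False t69.0 [ 0.4475 -0.2713  0.0478] [ 3.141  0.    -1.867] F [ 0.4 -0.2 -0.1] op 0.516
gripped, want op 0.259 t69.4 [ 0.4479 -0.2715  0.0486] [-3.141 -0.    -1.868] F [-1.8  1.2  5.1] op 0.219
lifted t69.9 [ 0.4478 -0.2715  0.0787] [-3.141 -0.    -1.868] F [-1.   0.2 -1.9] op 0.221
 t70.4 [ 0.4475 -0.2714  0.1397] [ 3.141 -0.    -1.868] F [-0.2 -0.4 -1.1] op 0.221
above t71.6 [0.5251 0.0341 0.1296] [ 3.141e+00 -1.000e-03 -1.545e+00] F [ 0.3 -0.2 -0.9] op 0.223
near t72.2 [0.5258 0.0356 0.0604] [-3.141 -0.    -1.543] F [ 0.6  0.4 -0.4] op 0.223
down True seatz 0.0210 topz 0.0280 t73.4 [0.525  0.0362 0.0216] [ 3.141 -0.    -1.542] F [-0.4  0.2  4.4] op 0.220
0.0006365497124026578
```

View pics/s10.png

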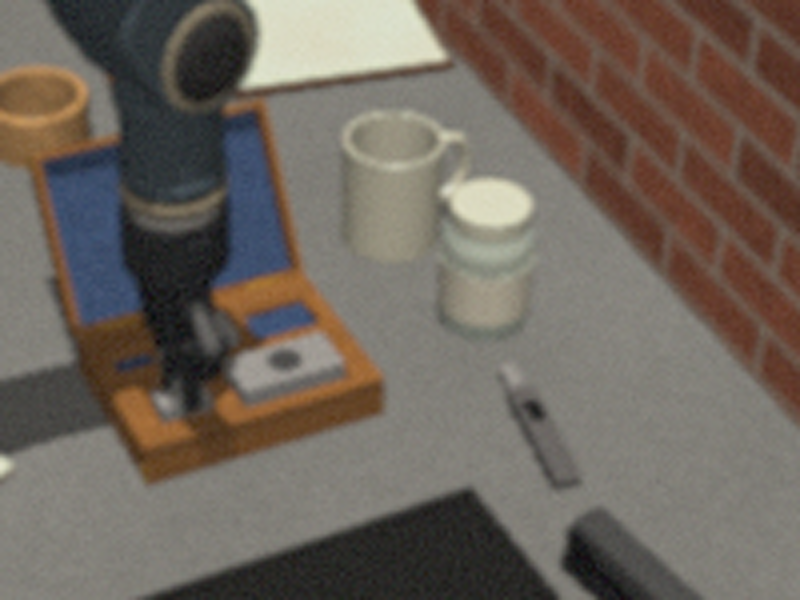

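Run:
```python
from h import *
release(100)
press(.5252,.0362,.0435)
robot.goto([.30,-.60,.22],[PI,0,-1.16])
t=snap("top","t6.png",(225,160,335,255),7)
cv2.imwrite("pics/t6full.png",t["image"][:,:,::-1])
C=cloud(t); 
for k,(x,y,z) in {500:(.6068,.0386,.048),200:(.5648,.1003,.0445),100:(.5252,.0362,.0435)}.items():
    u,v=proj(t,[x,y,z])[0]; u,v=int(round(u)),int(round(v)); print(k,np.median(C[v-3:v+4,u-2:u+3,2]))
# lid angle
ys,xs=np.mgrid[190:235,238:262]; P=C[ys,xs].reshape(-1,3); k=np.linalg.lstsq(np.c_[P[:,2],P[:,0],np.ones(len(P))],P[:,1],rcond=None)[0]; print("lid",k,"angle",PI/2+np.arctan(k[0]))
```

```text
released t74.3 [0.5247 0.036  0.0714] [ 3.141 -0.    -1.542] F [ 0.5 -0.5 -0.4] op 0.404
press True t76.4 [0.5252 0.0362 0.0273] [ 3.141 -0.    -1.542] F [-0.1 -1.3  5.3] op 0.001
top z at 0.04331762917297371 want 0.0435
500 0.04782693891903683
200 0.043109597810235684
100 0.043051927189148555
lid [-0.07614434  0.01740195  0.19021696] angle 1.4947986341962318
```

View pics/t6.png

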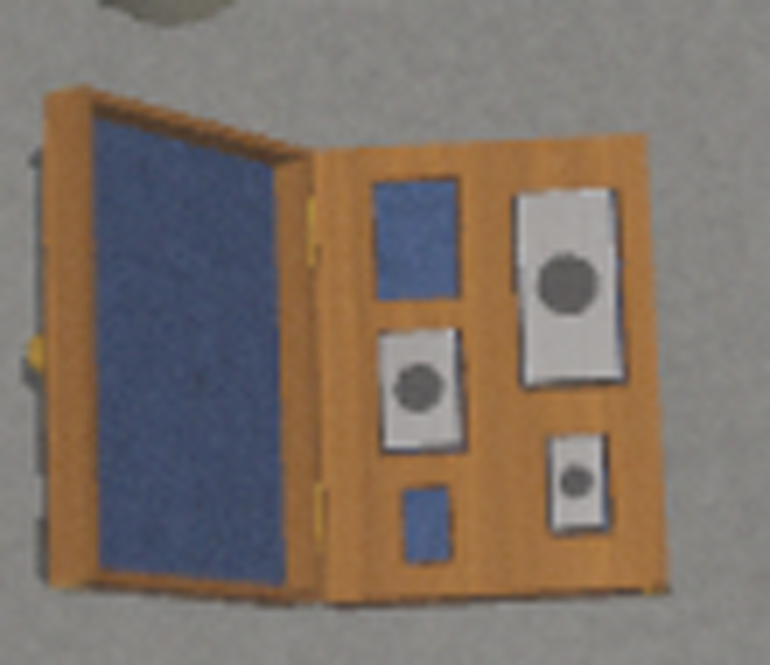

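View pics/t6full.png

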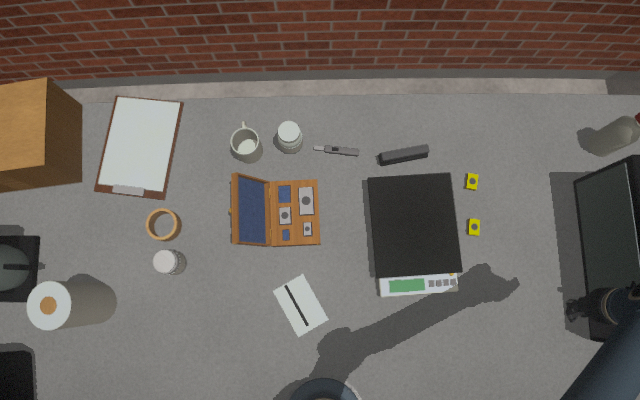

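```bash
cat >> h.py <<'E'
XO=-.045
def lidpt(a,r=.12,d=.022):
    return H+ex*(-np.cos(a)*r+d*np.sin(a))+np.array([0,0,r*np.sin(a)+d*np.cos(a)])+np.array([XO+.002,0,0])
E
python3 - <<'E'
from h import *
t=load("t6.npz");C=cloud(t)
for u in range(230,246,2): print(u,C[205:215,u].mean(0).round(3))
for yaw in (HY,HY+PI):
  for p in ([.528,.30,.25],[.528,.27,.13],[.528,.18,.14],[.53,.03,.05]):
    j=robot.inverse_kinematics(p,[PI,0,yaw]); print(p,None if j is None else np.round(j,2))
for a in (2.05,1.9,1.57,1,.5,0): print(a,lidpt(a,.14),lidpt(a))
E
```

```text
230 [0.58  0.253 0.068]
232 [0.566 0.232 0.144]
234 [0.565 0.226 0.148]
236 [0.565 0.22  0.151]
238 [0.543 0.193 0.263]
240 [0.57  0.215 0.119]
242 [0.571 0.211 0.113]
244 [0.551 0.186 0.222]
[0.528, 0.3, 0.25] [ 0.15  0.54 -1.08  1.62  0.5   1.28 -0.98]
[0.528, 0.27, 0.13] [ 0.19  0.66 -1.06  1.78  0.65  1.09 -1.07]
[0.528, 0.18, 0.14] [ 0.21  0.48 -0.81  1.86  0.42  0.98 -0.75]
[0.53, 0.03, 0.05] [ 0.28  0.5  -0.53  2.    0.37  0.73 -0.45]
[0.528, 0.3, 0.25] [ 0.2   0.59 -1.17  1.62  0.56  1.32  2.11]
[0.528, 0.27, 0.13] [ 0.24  0.73 -1.18  1.78  0.74  1.16  2.  ]
[0.528, 0.18, 0.14] [ 0.42  0.65 -1.18  1.85  0.68  1.11  2.17]
[0.53, 0.03, 0.05] [-0.91  0.73  1.11  2.07 -0.86  0.91 -2.42]
2.05 [0.5255059  0.22703515 0.14908713] [0.52577946 0.21781775 0.13133989]
1.9 [0.52603968 0.20905006 0.16036964] [0.5262315  0.20258711 0.14144364]
1.57 [0.52735065 0.16487887 0.17501747] [0.52735018 0.16489479 0.15501748]
1 [0.52969483 0.08589518 0.16469259] [0.52937426 0.09669647 0.14786317]
0.5 [0.53133194 0.03073524 0.12142639] [0.53081125 0.04827916 0.11183788]
0 [0.53215327 0.00306162 0.057     ] [0.53155995 0.02305282 0.057     ]
```

Run:
```python
from h import *
robot.grip(0,40)
robot.goto([.45,-.30,.27],[PI,0,HY-.6])
robot.goto([.53,.10,.29],ODN)
robot.move_straight(T([.5255,.29,.24]),vel=.25,attitude=ODN)
robot.move_straight(T([.5255,.29,.135]),vel=.2,attitude=ODN)
st()
for a in (2.05,1.95,1.85,1.75,1.65,1.55):
    p=lidpt(a,.14)+[0,.011,0]; p[2]=.138
    b=robot.move_straight(T(p),vel=.07,attitude=ODN,contact_N=25)
    st("%.2f %s"%(a,b))
    if b: break
snap("side","s11.png",(220,60,440,240),3)
```

```text
t84.1 [0.5265 0.29   0.1202] [-3.141e+00 -2.000e-03  2.900e-02] F [-0.5 -0.1  0.5] op -0.001
2.05 False t85.0 [0.5261 0.2407 0.1237] [-3.136e+00 -3.000e-03  3.100e-02] F [-1.4  4.6  3.4] op 0.003
1.95 False t85.3 [0.5266 0.2272 0.1229] [-3.139e+00 -2.000e-03  3.000e-02] F [1.  4.8 2.4] op -0.000
1.85 False t85.7 [0.5261 0.2125 0.1215] [3.14e+00 1.00e-03 2.90e-02] F [0.3 1.4 0.4] op 0.000
1.75 False t86.0 [0.5262 0.1991 0.1214] [3.139e+00 2.000e-03 2.900e-02] F [0.2 0.2 0.3] op 0.004
1.65 False t86.3 [0.5269 0.1855 0.1217] [3.14e+00 1.00e-03 2.80e-02] F [ 0.2 -0.6 -0.6] op 0.000
1.55 False t86.7 [0.5275 0.1717 0.1218] [3.14  0.    0.028] F [0.2 0.3 0.2] op -0.003
```

View pics/s11.png

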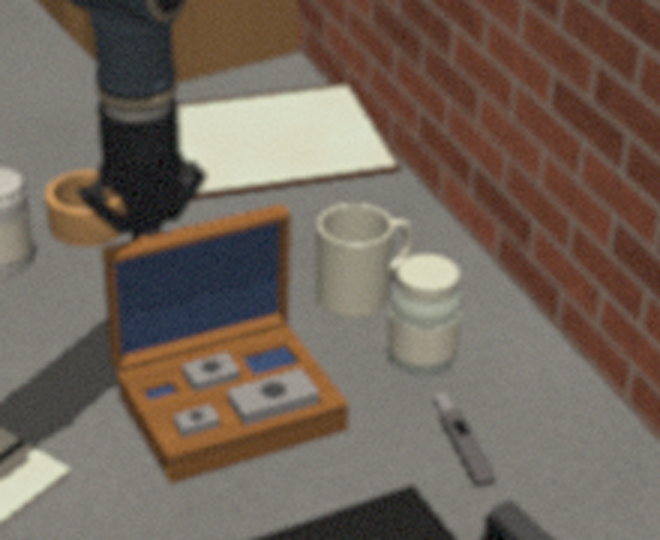

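Run:
```python
from h import *
for a in np.arange(1.5,.24,-.1):
    p=lidpt(a)+[0,.011,0]
    b=robot.move_straight(T(p),vel=.06,attitude=ODN,contact_N=20)
    st("%.2f %s"%(a,b))
    if b: break
snap("side","s12.png",(220,60,440,240),3)
```

```text
1.50 False t87.2 [0.5283 0.168  0.1412] [-3.141e+00 -2.000e-03  3.000e-02] F [0.1 1.8 0.8] op 0.003
1.40 False t87.6 [0.5277 0.1535 0.1405] [3.14e+00 1.00e-03 2.80e-02] F [ 0.4 -0.4 -0.3] op -0.003
1.30 False t87.9 [0.5282 0.1418 0.1402] [3.14e+00 1.00e-03 2.80e-02] F [0.1 0.1 0.3] op 0.000
1.20 False t88.3 [0.5287 0.13   0.1387] [3.141 0.    0.029] F [-0.   0.   0.3] op 0.000
1.10 False t88.6 [0.529  0.1182 0.1357] [3.141 0.    0.029] F [ 0.2  0.3 -0.4] op -0.000
1.00 False t89.0 [0.5292 0.1067 0.1315] [3.141e+00 1.000e-03 2.900e-02] F [ 0.7 -0.1 -0.6] op 0.004
0.90 False t89.3 [0.5295 0.0958 0.1263] [3.141e+00 1.000e-03 2.900e-02] F [ 0.2 -0.1  0.5] op -0.002
0.80 False t89.7 [0.5298 0.0854 0.12  ] [3.141e+00 1.000e-03 2.900e-02] F [ 0.6  0.8 -0. ] op 0.000
0.70 False t90.0 [0.53   0.0757 0.1127] [3.141e+00 1.000e-03 2.900e-02] F [-0.2  0.3 -0. ] op -0.001
0.60 False t90.4 [0.5303 0.0667 0.1044] [3.141e+00 1.000e-03 2.900e-02] F [-0.9 -0.7 -0.3] op 0.003
0.50 False t90.7 [0.5305 0.0587 0.0953] [3.141e+00 1.000e-03 2.900e-02] F [ 0.6 -0.3  0.2] op -0.001
0.40 False t91.1 [0.5307 0.0516 0.0854] [3.141e+00 1.000e-03 2.900e-02] F [-0.3  0.2  0.3] op 0.003
0.30 False t91.4 [0.5308 0.0455 0.0749] [3.141e+00 1.000e-03 2.900e-02] F [0.5 1.4 0.6] op 0.001
```

View pics/s12.png

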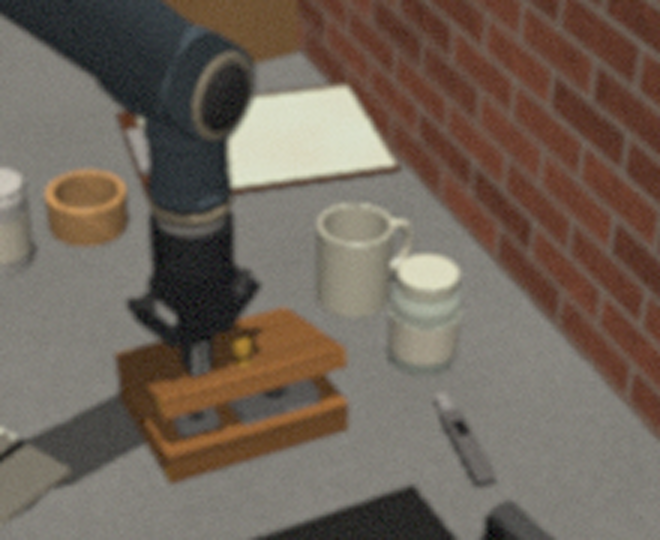

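Run:
```python
from h import *
for a in (.25,.2,.15,.1,.06,.03,0.0,-.03,-.05):
    p=lidpt(a)+[0,.011,0]
    b=robot.move_straight(T(p),vel=.025,attitude=ODN,contact_N=9)
    s=st("%.2f %s"%(a,b))
    if b and a<.05: break
p=s['tcp_pos']
robot.move_straight([p[0],p[1],.15],vel=.12,attitude=ODN)
robot.move_straight([.45,-.1,.25],vel=.25,attitude=ODN)
robot.goto([.30,-.60,.22],[PI,0,-1.16])
t=snap("top","t7.png")
snap("side","s13.png",(220,60,440,240),3)
C=cloud(t); im=t["image"].astype(int); w=(im[:,:,0]>im[:,:,2]+50)
w[:, :262]=0;w[:,325:]=0;w[:170]=0;w[250:]=0
ys,xs=np.nonzero(cv2.erode(w.astype(np.uint8),np.ones((5,5)))); P=C[ys,xs]; P=P[P[:,2]<0.07]
A=np.c_[P[:,:2],np.ones(len(P))]; k=np.linalg.lstsq(A,P[:,2],rcond=None)[0]; print("lid plane",k,np.median(P[:,2])); st()
```

```text
0.25 False t91.9 [0.5311 0.0431 0.0698] [3.141 0.    0.03 ] F [-0.1 -0.4 -1.3] op 0.005
0.20 False t92.2 [0.5312 0.0407 0.0642] [3.142e+00 1.000e-03 2.900e-02] F [-0.6  0.5  0.3] op -0.000
0.15 False t92.6 [0.5312 0.0386 0.0584] [3.142e+00 1.000e-03 3.000e-02] F [ 0.3  0.3 -0.1] op -0.000
0.10 False t93.0 [0.5313 0.0368 0.0526] [3.142e+00 1.000e-03 3.000e-02] F [0.4 1.2 0.3] op 0.002
0.06 False t93.4 [0.5313 0.0355 0.0479] [3.142e+00 1.000e-03 3.000e-02] F [0.3 0.9 0.4] op 0.002
0.03 False t93.7 [0.5314 0.0347 0.0444] [3.142 0.    0.03 ] F [ 0.7 -0.2  0.9] op -0.005
0.00 False t94.0 [0.5315 0.034  0.0408] [3.142 0.    0.03 ] F [ 0.4  0.2 -0.1] op 0.004
-0.03 True t94.2 [0.5315 0.034  0.0407] [3.14e+00 1.00e-03 2.90e-02] F [-2.2  0.   9.6] op -0.004
lid plane [ 0.00038199 -0.00119934  0.056097  ] 0.05624163811506397
 t98.1 [ 0.3017 -0.5989  0.2205] [-3.141 -0.    -1.157] F [-0.7 -0.   0.6] op -0.000
```

View pics/s13.png

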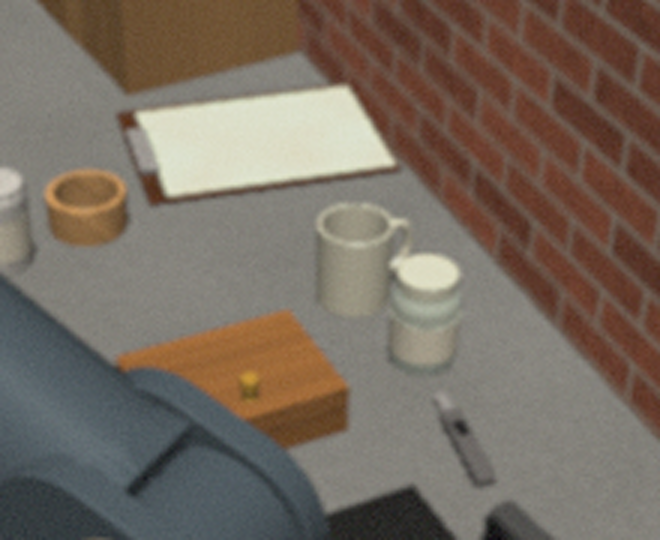

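View pics/t7.png

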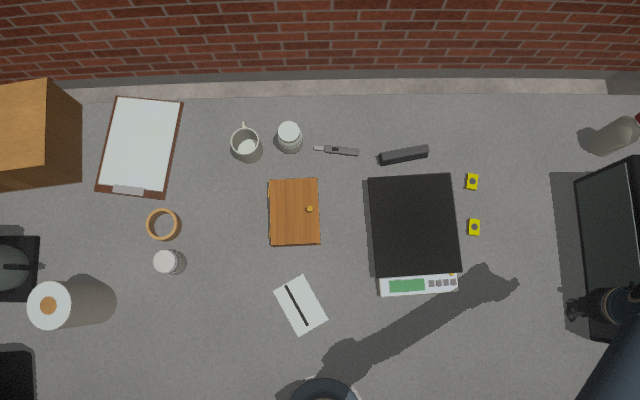

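The side and top pictures show the lid flat and shut, with its slope about 0.001 rad and its top at 56 mm. The platter is empty and the other things on the bench haven't moved. I'm handing in.

Run:
```python
from h import *
robot.sleep(.3); robot.close_job(); st()
```

```text
the job is handed in; nothing more can be done
the job is handed in; nothing more can be done
```

The job is handed in. I opened the case and put the three weights that were on the scale (500 g, one 200 g and 100 g) into their pockets. I then pushed the lid shut; the clock stood at about 98 s of the 210 s allowed.

**Last checks**
- **Weights:** a light press put the tops at 47.8, 44.3 and 43.3 mm, against 48, 44.5 and 43.5 mm expected when fully home.
- **Lid:** the final pictures show it flat and shut, sloping about 0.001 rad.
- **Bench:** the platter is empty, and by eye the yellow look-alikes and the other things are where they started.

**What went wrong or disagreed**
- **Fingertip position:** I measured the fingertips about 16 mm behind the TCP when shut, but the stated figure is 11 mm ahead of it. My first grip on the knob closed above it and missed, and a touch test on the lid found no contact; nothing was moved. After touching the table to measure the real offset, I worked from that.
- **Knocked weight:** the 100 g weight shifted about 45 mm partway through, away from the arm. I found it again before picking it up.
- **Contact stops:** while opening the lid, the contact stop tripped twice at its 25 N setting, and the lid opened normally on the next push.

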